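Drop a spent cell into the lever-lid battery box

ROBOT

A 7-joint arm with a two-finger parallel gripper is mounted at the origin on the work surface. World frame = base frame: x ahead of the robot, y to its left, z up, the work surface at z = 0. Lengths are in m, angles in rad, forces in N, time in s.
With the tool pointing down it reaches from about 0.425 to 0.95 m from the base axis. Payload 4.7 kg.
Tool frame: the origin (TCP) lies midway between the tips of the shut fingers; the grasp point (between the pads) lies 19 mm behind it (robot.grip_point_offset is the distance from the TCP to the grasp point, in m); z points along the fingers, y is the line along which they close (so a half turn about z gives the same grasp; the last joint's range is limited). The gripper opens to 85 mm and grips with 20 to 120 N. Pads are 22 mm wide; open, the fingers measure 114 mm over their backs; the gripper's body (76 mm by 85 mm) begins 54 mm behind the grasp point. The pads swing forward as they close: fully open they stand 13 mm farther back than shut.
Start: joints at [-1.226, 0.469, -0.049, 1.532, 0.024, 1.141, -0.082], TCP at [0.246, 0.628, 0.207] pointing down, gripper open.
Joint ranges: [-2.59, 2.59], [-0.33, 1.99], [-1.39, 1.29], [0.1, 2.45], [-1.04, 4.18], [0.21, 1.99], [-2.66, 2.66]. Speed limits (rad/s): [2.57, 2.57, 3.14, 3.14, 3.14, 3.14, 3.14].

INTERFACE

Orientations are given as a unit quaternion [w, x, y, z].
In Python, from rig import robot gives the robot as it stands.
- The arm moves only by the shell command python3 -m jog 'ROWS'. ROWS is JSON, a list that holds one entry, the list of rows, each a list of 7 numbers: the shift along the tool's x, y, z in cm, then the turn, a rotation vector about the tool's x, y, z in rad, then the finger opening in cm, from 0 to 8.54. A call has 1 to 20 rows; each row is the pose to reach, as a shift and turn from the pose commanded when the call began, along the tool's axes at that moment; what a row does not reach only later rows make up. A row lasts 1/8 s, in which the tool goes at most 62.5 mm and 10.7 degrees, less where a joint would pass 70% of its speed; a pose out of reach is approached as far as the arm can. A call with a gripper value outside its range is refused whole. The fingers move at their own pace and stop on an object; the grip force is fixed at half the most. Time passes only in rows, so rows that repeat a pose let the fingers close. It gives the time, the measured TCP pose, the force, the opening and the grip force at its end, in the units of the state.
- robot.observe(): the state, without advancing time (a new reading comes with each control period).
- robot.read_camera(name): name is "side" or "top"; returns a dict with "image" (400x640x3 uint8, red, green, blue), "intrinsics" (3x3 intrinsics, pixels), "R" (3x3) and "t" (3): a world point X has camera coordinates R X + t. Camera axes: x right, y down, z forward; pixel columns grow to the right and rows downward; lengths in m; the calibration is good to about 2 mm. A picture is of the moment at which its call begins. There is no depth.
- robot.hand_in(): hands the job in; it is judged then, once.
The state is a dict: "clock": time; "joints": joint angles; "joint_vel": joint speeds; "joint_torque": joint torques, N m; "tcp_pos": TCP position; "orientation": TCP orientation; "wrist_force": force on the tool from outside, world axes, zero at the start; "moment": the same for the moment, N m; "opening": finger opening in m; "grasp_force": force on a finger pad.
Only numpy, scipy, OpenCV 4.12 (cv2) and the standard library are available. Lean on these libraries where they do the work, as an engineer would, in place of code of your own. Each camera call takes 0.05 s, during which the arm holds its last target. There are 200 camera calls.

TASK

A spent battery lies in the trough of the used-battery box, held back by the lid. Press the lever all the way down so that the lid lifts and the battery rolls in, then ease the lever up so that the lid comes down gently and closes without slamming. Work only the lever, do not touch the battery or the lid, and leave the other things on the desk where they are.

Things in the scene. Friction and masses are not known exactly. Their poses are not given: they have to be found in the camera images.
- box: Fixed grey used-battery box, 176 (x) by 120 (y) mm, 156 high over the lid. Origin: centre of its underside, on the desk; x points from front to back, y left, z up. In front a trough, 110 mm wide, 150 high, reaches to x -179, sloping down to the box. On the right a dark linkage housing: x -63 to 87, y -62 to -90, 146 high. Inside: x, y within 84, 56 mm; floor at 6 mm, two old cells on it.
- lever_pad (a point): Top centre of the lever's black rubber pad (50 along x by 52 by 8 mm), right of the trough; moves with it. In the box's frame at rest x -166, y -110, z 169 mm; fully pressed z 115: 54 mm straight down (sideways under 4 mm), tilting from 0.21 rad front edge high to 0.21 rad front edge low. Steel arm behind it to the pivot at x -40, z 138. Nothing lies under it.
- lever (a joint): Lever angle: 0 at rest (pad up, lid closed), 0.42 rad fully pressed against its stop. Pressing takes about 4 to 11 N on the pad. It has no latch and hardly any damping: if let go, the weight of the lid throws it back up.
- lid (a joint): Lid angle: 0 closed, 1.05 rad fully open. Geared to the lever: lid = 2.5 x lever angle; 20 mm/s at the pad gives about 0.4 rad/s at the lid. Hinge along the box's back top edge (x 86, z 151 mm). The lid slams if it turns faster than 1.2 rad/s in the last 0.35 rad before it closes.
- lid_front (a point): Middle of the top front edge of the aluminium lid (178 by 126 mm, 0.3 to 0.5 kg): at x -88, z 156 mm of the box when closed, at x about 0, z 305 when open. A skirt under this edge, 64 mm wide, 38 deep, keeps the battery in the trough while the lid is closed.
- battery: Black round cell with a copper-coloured end, 33 mm diameter, 58 mm long, 0.14 kg; origin at its centre, its y axis along its length. It lies loose across the trough at about x -104, z 121 mm of the box, against the lid's skirt, and rolls into the box by itself within about a second when the lid is open.
- mug: Loose white mug, 76 mm diameter, 90 mm high, on the desk to the left of the box; origin centre of its underside. A bystander.
- handset: Loose black hand-held radio standing upright, 34 by 58 mm, 140 mm high with its aerial, behind and to the right of the lever; origin centre of its underside. A bystander.
- jar: Small closed jar of contact grease, 48 mm diameter, 62 mm high, loose on the desk left of the box; origin centre of its underside. A bystander.
There are look-alikes about, which are no part of the job. Leave any purple look-alike of the battery alone.

How it is judged:
By the outcome, as a careful person would: the job done as asked, in the order asked, and still so for the second after the job is handed in, with the robot touching nothing.
It also fails if it takes over 51 s, if anything falls off the work surface, if the arm or the gripper's body presses on something with over 40 N, if the wrist force passes 120 N, or if a joint passes its speed limit or range.

## Working session

There is one attempt and no reset: what is moved stays moved. The work goes in short steps, Python scripts to look and compute and a shell command to move; the robot and the scene stay as the last step left them, time stands still between calls to the robot, and variables do not carry over. Pictures are saved under pics/ and viewed, at most 10 in all, crops included, and the job is handed in when it is done.

```bash
mkdir -p pics; ls
python3 - <<'E'
from rig import robot
import cv2
for n in("top","side"):
    c=robot.read_camera(n); cv2.imwrite(f"pics/{n}0.png",c["image"][:,:,::-1]); print(n,c["intrinsics"].round(1).tolist(),c["R"].round(3).tolist(),c["t"].round(3).tolist(), (-c["R"].T@c["t"]).round(3))
s=robot.observe();print(s)
E
```

```text
pics
top [[452.2, 0.0, 315.8], [0.0, 452.2, 201.8], [0.0, 0.0, 1.0]] [[-0.024, -0.999, -0.025], [-0.994, 0.027, -0.109], [0.11, 0.023, -0.994]] [0.098, 0.599, 0.907] [0.498 0.061 0.969]
side [[515.2, 0.0, 314.7], [0.0, 515.2, 190.3], [0.0, 0.0, 1.0]] [[0.693, -0.721, 0.004], [-0.502, -0.487, -0.715], [0.518, 0.493, -0.699]] [-0.349, 0.409, 0.685] [ 0.093 -0.391  0.773]
{'clock': 0.1, 'joints': array([-1.22591926,  0.46939907, -0.04861682,  1.53354965,  0.02405804,
        1.14101984, -0.08230953]), 'joint_vel': array([ 0.00066353, -0.00155285,  0.00086065, -0.00346858, -0.00105218,
       -0.00012054, -0.00098658]), 'joint_torque': array([ 2.52059021e-03, -5.11522865e+01, -4.65605047e-02, -2.38391215e+01,
        1.07464529e-02,  4.37247872e-03, -4.87996758e-06]), 'tcp_pos': array([0.24622375, 0.62788303, 0.20585117]), 'orientation': array([-1.59491575e-04,  1.85792153e-01,  9.82588659e-01, -8.82070914e-04]), 'wrist_force': array([-0.54522852,  0.05434923,  0.45331288]), 'moment': array([ 0.03560178, -0.04990626, -0.00496517]), 'grasp_force': 0.0, 'opening': 0.08531799032619175}
```

View pics/top0.png

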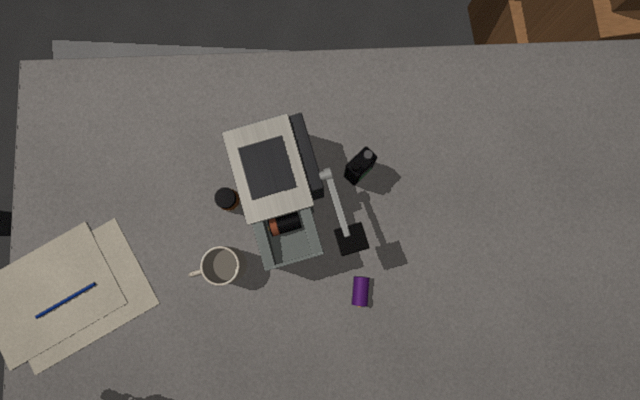

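View pics/side0.png

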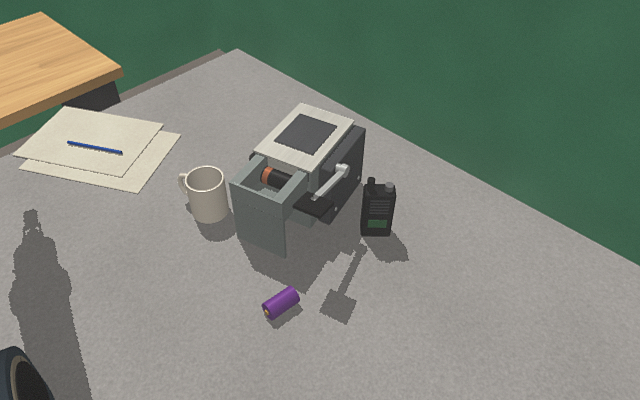

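The top view shows the box lid with corners at (223,132), (288,115), (313,207) and (247,222), and the pad centred at about (351,239). In the side view the pad is at about (314,206), the handset is behind and to the right of it, and the purple decoy is in front.

```bash
cat > h.py <<'E'
import numpy as np
from scipy.spatial.transform import Rotation as Ro
from rig import robot
def ray(c,uv):
    d=c["R"].T@np.linalg.solve(c["intrinsics"],[*uv,1]); return -c["R"].T@c["t"],d
def plane(c,uv,z):
    o,d=ray(c,uv); return o+d*(z-o[2])/d[2]
def rel(target,yaw):
    """shift (cm, tool axes) and turn to reach target, tool down with tool x... yaw"""
    s=robot.observe(); q=s["orientation"]; R=Ro.from_quat([q[1],q[2],q[3],q[0]])
    G=Ro.from_euler('z',yaw)*Ro.from_euler('x',np.pi)
    return (R.inv().apply(np.array(target)-s["tcp_pos"])*100).round(1),(R.inv()*G).as_rotvec().round(3),R.as_matrix().round(3).tolist()
E
python3 - <<'E'
from h import *
import cv2
c=robot.read_camera("top"); s=robot.read_camera("side")
L=np.array([plane(c,p,.156) for p in[(223,132),(288,115),(313,207),(247,222)]])[:,:2]
print(L.round(3), [np.linalg.norm(L[i]-L[i-3]).round(3) for i in range(4)])
e=(L[0]+L[1]-L[2]-L[3]); yaw=np.arctan2(e[1],e[0]); print("yaw",yaw)
u=np.array([np.cos(yaw),np.sin(yaw)]);v=np.array([-u[1],u[0]])
o=L.mean(0)+u*0.0; print("box",o,"pad pred",o-.166*u-.110*v)
# pad mask top
for cam,box in((c,(325,215,380,262)),(s,(290,185,336,222))):
    im=cam["image"].astype(int);x0,y0,x1,y1=box
    m=(im.max(2)<38).astype(np.uint8);k=np.zeros_like(m);k[y0:y1,x0:x1]=m[y0:y1,x0:x1]
    n,l,st,ce=cv2.connectedComponentsWithStats(k);i=1+st[1:,4].argmax();print(st[i],ce[i])
    print(plane(cam,ce[i],.169).round(4))
for y in(yaw,yaw-np.pi,yaw+np.pi/2,yaw-np.pi/2): print(y,rel([*(o-.166*u-.110*v),.2],y))
E
```

```text
[[0.722 0.248]
 [0.751 0.127]
 [0.578 0.085]
 [0.554 0.205]] [np.float64(0.124), np.float64(0.177), np.float64(0.122), np.float64(0.173)]
yaw 0.24635132945285193
box [0.65140158 0.16627366] pad pred [0.51723872 0.01911277]
[334 223  35  33 693] [351.61038961 239.51515152]
[0.5177 0.0179 0.169 ]Traceback (most recent call last):
  File "<stdin>", line 13, in <module>
ValueError: attempt to get argmax of an empty sequence
```

```bash
python3 -m jog '[[[0,0,-4,0,0,0,0],[-2,-2,-7,0,0,0.05,0],[-5,-5,-7,0,0,0.1,0],[-9,-9,-7,0,0,0.18,0],[-13,-13,-7,0,0,0.26,0],[-17,-17,-7,0,0,0.34,0],[-21,-21,-7,0,0,0.42,0],[-25,-25,-7,0,0,0.5,0],[-29,-29,-7,0,0,0.58,0],[-33,-33,-7,0,0,0.66,0],[-37,-37,-7,0,0,0.74,0],[-41,-41,-7,0,0,0.82,0],[-45,-44,-7,0,0,0.9,0],[-47.5,-46.9,-7,0,0,0.95,0],[-47.5,-46.9,-7,0,0,0.95,0],[-47.5,-46.9,-7,0,0,0.95,0]]]'
python3 - <<'E'
from h import *
import cv2
print(rel([.5177,.0185,.19],.246+np.pi/2))
print(robot.observe()["wrist_force"],robot.observe()["joints"].round(2))
a=robot.read_camera("top")["image"][100:300,180:440];b=robot.read_camera("side")["image"][60:260,200:460]
cv2.imwrite("pics/m.png",cv2.resize(np.vstack([a,b])[:,:,::-1],None,fx=1.5,fy=1.5))
E
```

```text
clock: 2.2
tcp_pos: [0.517, 0.0193, 0.2766]
orientation: [-0.0, 0.614, 0.789, 0.0]
wrist_force: [-0.7, 0.1, -0.6]
opening: -0.0
grasp_force: 0.0
(array([-0.1,  0. ,  8.7]), array([-0.   , -0.001,  0.002]), [[-0.246, 0.969, -0.001], [0.969, 0.246, 0.001], [0.001, -0.0, -1.0]])
[-0.71067171  0.13249458 -0.61678498] [-0.53  0.15  0.47  1.83 -0.08  1.18  0.21]
```

View pics/m.png

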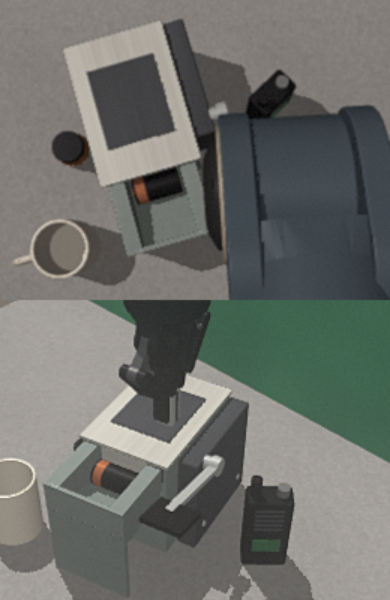

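The tool is over the pad with the fingers shut, and the lid, battery and handset are all clear. I'll descend and press.

```bash
python3 -m jog '[[[0,0,3,0,0,0,0],[0,0,6,0,0,0,0],[0,0,8,0,0,0,0],[0,0,9.5,0,0,0,0],[0,0,10.2,0,0,0,0],[0,0,10.7,0,0,0,0],[0,0,11.2,0,0,0,0],[0,0,11.7,0,0,0,0],[0,0,12.2,0,0,0,0],[0,0,12.7,0,0,0,0],[0,0,12.7,0,0,0,0]]]'
python3 - <<'E'
from h import *
import cv2
a=robot.read_camera("top")["image"][100:300,180:440];b=robot.read_camera("side")["image"][60:260,200:460]
cv2.imwrite("pics/m2.png",cv2.resize(np.vstack([a,b])[:,:,::-1],None,fx=1.5,fy=1.5))
E
```

```text
clock: 3.68
tcp_pos: [0.5171, 0.0183, 0.1493]
orientation: [-0.0, 0.615, 0.789, -0.0]
wrist_force: [-0.1, -0.1, 0.5]
opening: -0.0002
grasp_force: 0.0
```

View pics/m2.png

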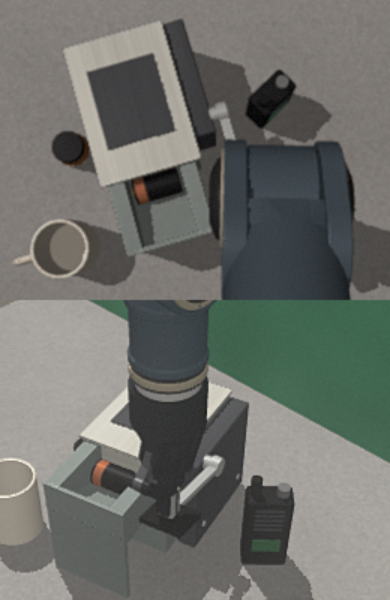

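The force is near zero and the lid looks unmoved, so the fingertips may be beside the pad. I'll look closer.

Run:
```python
from h import *
import cv2
c=robot.read_camera("side");b=c["image"][150:230,280:370]
s=robot.observe();p=c["R"]@s["tcp_pos"]+c["t"];q=c["intrinsics"]@p;print("tcp px",q[:2]/q[2],s["wrist_force"])
for P in([.5177,.0185,.169],):
    q=c["intrinsics"]@(c["R"]@np.array(P)+c["t"]);print(q[:2]/q[2])
cv2.imwrite("pics/z.png",cv2.resize(b[:,:,::-1],None,fx=7,fy=7,interpolation=cv2.INTER_CUBIC))
```

```text
tcp px [312.64418938 210.02395258] [0.1352158  0.37216288 0.94584519]
[312.67447881 201.90822876]
```

View pics/z.png

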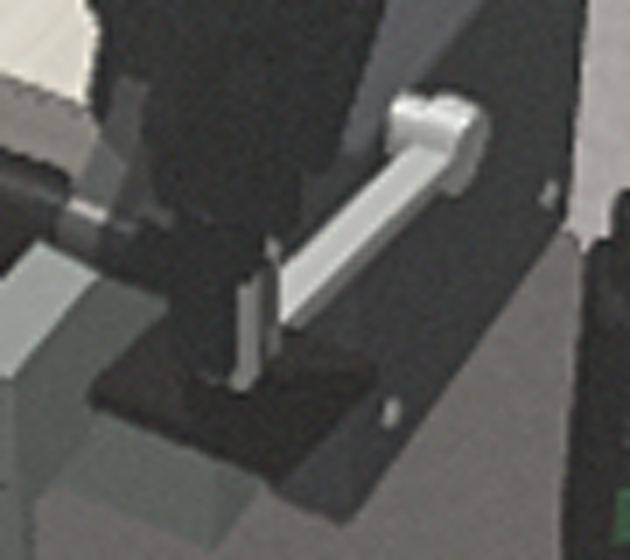

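The fingertips are over the pad at about (313,206), not yet pressing it. I'll keep lowering in small steps.

```bash
for i in 1; do python3 -m jog '[[[0,0,0.5,0,0,0,0],[0,0,0.5,0,0,0,0]]]'; python3 -m jog '[[[0,0,0.5,0,0,0,0],[0,0,0.5,0,0,0,0]]]';python3 -m jog '[[[0,0,0.5,0,0,0,0],[0,0,0.5,0,0,0,0]]]'; done
python3 - <<'E'
from h import *
import cv2
c=robot.read_camera("side");b=c["image"][60:260,200:460]
cv2.imwrite("pics/z2.png",cv2.resize(b[:,:,::-1],None,fx=3,fy=3,interpolation=cv2.INTER_CUBIC))
E
```

```text
clock: 4.08
tcp_pos: [0.5177, 0.0183, 0.1451]
orientation: [0.0, 0.615, 0.789, 0.0]
wrist_force: [-1.3, -0.1, 4.5]
opening: -0.0003
grasp_force: 2.0
clock: 4.32
tcp_pos: [0.5167, 0.018, 0.1399]
orientation: [-0.001, 0.615, 0.789, -0.0]
wrist_force: [-1.8, -0.4, 3.7]
opening: -0.0
grasp_force: 1.8
clock: 4.58
tcp_pos: [0.5168, 0.018, 0.135]
orientation: [-0.001, 0.615, 0.789, -0.0]
wrist_force: [-3.6, -0.8, 7.3]
opening: 0.0004
grasp_force: 3.5
```

View pics/z2.png

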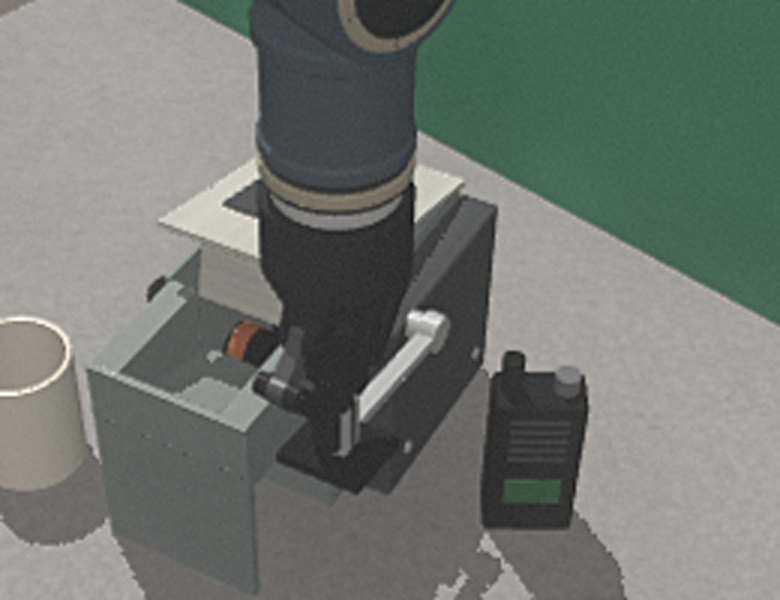

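Contact came at about z 0.148 and the lid is lifting, so I expect the stop near z 0.094.

```bash
python3 -m jog '[[[0,0,0.5,0,0,0,0],[0,0,1,0,0,0,0],[0,0,1.5,0,0,0,0],[0,0,2,0,0,0,0],[0,0,2.5,0,0,0,0],[0,0,3,0,0,0,0],[0,0,3,0,0,0,0]]]'; for i in 1; do python3 -m jog '[[[0,0,0.4,0,0,0,0],[0,0,0.4,0,0,0,0]]]';python3 -m jog '[[[0,0,0.3,0,0,0,0],[0,0,0.3,0,0,0,0]]]'; done
```

```text
clock: 5.5
tcp_pos: [0.5161, 0.0179, 0.1044]
orientation: [-0.001, 0.615, 0.789, -0.001]
wrist_force: [-4.4, -1.8, 4.2]
opening: 0.0001
grasp_force: 2.7
clock: 5.75
tcp_pos: [0.5165, 0.018, 0.1006]
orientation: [-0.001, 0.615, 0.789, -0.001]
wrist_force: [-4.0, -1.0, 4.3]
opening: 0.0
grasp_force: 2.6
clock: 6.0
tcp_pos: [0.5169, 0.0181, 0.0976]
orientation: [-0.0, 0.615, 0.789, -0.0]
wrist_force: [-3.7, -1.2, 3.3]
opening: 0.0
grasp_force: 2.5
```

```bash
python3 -m jog '[[[0,0,0.2,0,0,0,0],[0,0,0.2,0,0,0,0]]]'; python3 -m jog '[[[0,0,0.2,0,0,0,0],[0,0,0.2,0,0,0,0]]]'
python3 - <<'E'
from h import *
import cv2
a=robot.read_camera("top")["image"][80:280,180:440];b=robot.read_camera("side")["image"][60:260,200:460]
cv2.imwrite("pics/m3.png",cv2.resize(np.vstack([a,b])[:,:,::-1],None,fx=1.5,fy=1.5))
E
```

```text
clock: 6.25
tcp_pos: [0.5172, 0.0183, 0.0957]
orientation: [-0.0, 0.615, 0.789, -0.0]
wrist_force: [-3.9, -1.7, 3.2]
opening: -0.0003
grasp_force: 2.3
clock: 6.5
tcp_pos: [0.5175, 0.0184, 0.0937]
orientation: [0.0, 0.615, 0.789, 0.0]
wrist_force: [-3.2, -1.3, 2.6]
opening: -0.0003
grasp_force: 2.2
```

View pics/m3.png

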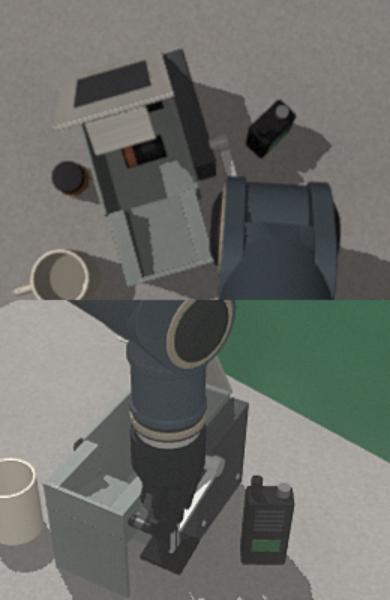

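The lid is nearly upright, the trough is empty and the cell lies inside. I haven't felt the stop yet, so I'll press on until the force rises.

```bash
for i in 1; do python3 -m jog '[[[0,0,0.15,0,0,0,0],[0,0,0.15,0,0,0,0]]]'; python3 -m jog '[[[0,0,0.15,0,0,0,0],[0,0,0.15,0,0,0,0]]]'; python3 -m jog '[[[0,0,0.15,0,0,0,0],[0,0,0.15,0,0,0,0]]]'; done | egrep 'tcp|wrist'
```

```text
tcp_pos: [0.5177, 0.0184, 0.0922]
wrist_force: [-1.8, -2.1, 3.5]
tcp_pos: [0.5179, 0.0184, 0.0911]
wrist_force: [-2.8, -2.5, 6.1]
tcp_pos: [0.518, 0.0184, 0.0908]
wrist_force: [-6.8, -1.0, 15.9]
```

The stop is at z ≈ 0.091 (16 N). I'll hold for a second, then ease the lever up.

```bash
python3 -m jog '[[[0,0,0,0,0,0,0],[0,0,0,0,0,0,0],[0,0,0,0,0,0,0],[0,0,0,0,0,0,0],[0,0,0,0,0,0,0],[0,0,0,0,0,0,0],[0,0,0,0,0,0,0],[0,0,0,0,0,0,0],[0,0,-0.2,0,0,0,0],[0,0,-0.5,0,0,0,0],[0,0,-0.8,0,0,0,0],[0,0,-1.1,0,0,0,0],[0,0,-1.4,0,0,0,0],[0,0,-1.7,0,0,0,0],[0,0,-2,0,0,0,0],[0,0,-2.3,0,0,0,0],[0,0,-2.6,0,0,0,0],[0,0,-2.9,0,0,0,0],[0,0,-3.2,0,0,0,0],[0,0,-3.4,0,0,0,0]]]'
python3 -m jog '[[[0,0,-0.2,0,0,0,0],[0,0,-0.4,0,0,0,0],[0,0,-0.6,0,0,0,0],[0,0,-0.8,0,0,0,0],[0,0,-0.9,0,0,0,0],[0,0,-1,0,0,0,0],[0,0,-1.1,0,0,0,0],[0,0,-1.2,0,0,0,0],[0,0,-1.3,0,0,0,0],[0,0,-1.4,0,0,0,0],[0,0,-1.5,0,0,0,0],[0,0,-1.6,0,0,0,0],[0,0,-1.7,0,0,0,0],[0,0,-1.8,0,0,0,0],[0,0,-1.9,0,0,0,0],[0,0,-2,0,0,0,0]]]'
```

```text
clock: 9.85
tcp_pos: [0.5176, 0.0186, 0.1239]
orientation: [-0.0, 0.615, 0.789, 0.0]
wrist_force: [-4.5, -1.8, 6.4]
opening: 0.0003
grasp_force: 3.3
clock: 11.85
tcp_pos: [0.5208, 0.0194, 0.1452]
orientation: [0.002, 0.614, 0.789, 0.003]
wrist_force: [-0.6, 0.8, 7.7]
opening: -0.0
grasp_force: 3.6
```

```bash
python3 -m jog '[[[0,0,-0.1,0,0,0,0],[0,0,-0.2,0,0,0,0],[0,0,-0.3,0,0,0,0],[0,0,-0.4,0,0,0,0],[0,0,-0.5,0,0,0,0],[0,0,-0.6,0,0,0,0],[0,0,-0.7,0,0,0,0],[0,0,-0.8,0,0,0,0],[0,0,-0.9,0,0,0,0],[0,0,-1,0,0,0,0]]]'
```

```text
clock: 13.1
tcp_pos: [0.5174, 0.0184, 0.1534]
orientation: [-0.0, 0.615, 0.789, 0.0]
wrist_force: [0.3, 0.3, 0.2]
opening: -0.0002
grasp_force: 0.0
```

Contact is released. I'll retreat straight up and verify.

```bash
python3 -m jog '[[[0,0,-0.5,0,0,0,0],[0,0,-2,0,0,0,0],[0,0,-4,0,0,0,0],[0,0,-7,0,0,0,0],[0,0,-10,0,0,0,0],[0,0,-13,0,0,0,0],[0,0,-13,0,0,0,0],[0,0,-13,0,0,0,0]]]'
python3 - <<'E'
from h import *
import cv2
a=robot.read_camera("top")["image"][80:280,180:440];b=robot.read_camera("side")["image"][60:260,200:460]
cv2.imwrite("pics/m4.png",cv2.resize(np.vstack([a,b])[:,:,::-1],None,fx=1.5,fy=1.5))
E
```

```text
clock: 14.1
tcp_pos: [0.517, 0.0183, 0.2832]
orientation: [-0.0, 0.615, 0.789, -0.0]
wrist_force: [0.4, -0.5, -0.5]
opening: 0.0004
grasp_force: 0.0
```

View pics/m4.png

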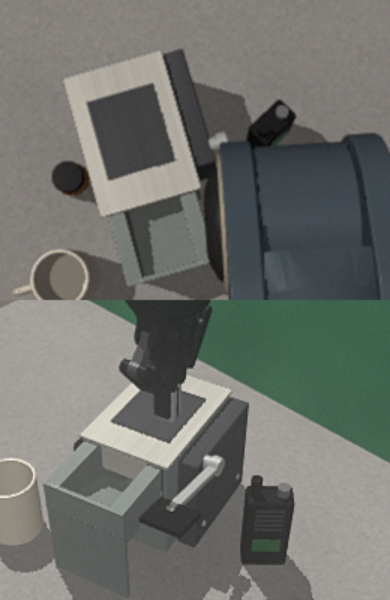

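The lid is closed, the trough is empty, the lever is back up and the bystanders haven't moved.

```bash
python3 -c "
from rig import robot
print(robot.hand_in())"
```

```text
the job is handed in; nothing more can be done
None
```

The job is handed in: I pressed the lever to its stop, the battery rolled into the box, and I eased the lever up so the lid closed slowly; the final pictures show the lid shut, the trough empty and the bystanders in view (mug, jar, handset) where they were.

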